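# Set the dowel jig to 45 degrees and hold the depth turret at its third stop

### The arm

A 6-joint arm with a two-finger parallel gripper is mounted at the origin on the work surface. World frame = base frame: x ahead of the robot, y to its left, z up, the work surface at z = 0. Lengths are in m, angles in rad, forces in N, time in s.
With the tool pointing down it reaches from about 0.3 to 0.875 m from the base axis. Payload 6.4 kg.
Tool frame: the origin (TCP) lies between the finger pads; the fingertips stand nose_length ahead of it and the grasp point (between the pads) lies 6 mm ahead of it (nose_length is the distance from the TCP to the fingertips, in m); z points along the fingers, y is the line along which they close (so a half turn about z gives the same grasp; the last joint's range is limited). The gripper opens to 85 mm and grips with 20 to 120 N. Pads are 22 mm wide; open, the fingers measure 114 mm over their backs; the gripper's body (76 mm by 85 mm) begins 54 mm behind the grasp point. The pads swing forward as they close: fully open they stand 13 mm farther back than shut.
Start: joints at [1.019, 0.181, 1.607, -0, 1.354, -0.206], TCP at [0.195, 0.541, 0.256] pointing down, gripper open.
Joint ranges: [-2.99, 2.99], [-0.89, 2.07], [0.3, 2.58], [-1.14, 4.28], [0, 2.63], [-3.12, 3.12]. Speed limits (rad/s): [2.57, 2.57, 3.01, 3.14, 3.14, 3.14].

### API

Orientations are given as a unit quaternion [x, y, z, w].
In Python, from plant import get_state, get_image, get_calibration, sign_off, nose_length gives the robot as it stands.
- The arm moves only by the tool arm_command, never from a script. Its argument "plan" is text: rows parted by semicolons, each of 6 numbers parted by spaces: the shift along the tool's x, y, z in units of 0.03 m (1.0 is 0.03 m), then the turn, a rotation vector about the tool's x, y, z in units of 10 degrees (1.0 is 10 degrees). A call has 1 to 5 rows; each row shifts and turns the commanded pose from where the row before left it, along the tool's axes as they then stand; what a row does not reach is not made up. A row lasts 1/8 s, in which the tool goes at most 62.5 mm and 10.7 degrees, less where a joint would pass 70% of its speed; a pose out of reach is approached as far as the arm can. A call with a number of a shift or a turn outside -1 to 1 is refused whole. A call with a gripper value outside its range is refused whole. "jaw" is the closure, from 0 (fully open) to 1 (shut), set as the call begins (left out, the last holds). The fingers move at their own pace and stop on an object; "squeeze" is the grip in N (left out, the last holds). Time passes only in rows, so rows that do not move let the fingers close. It gives the time, the measured TCP pose, the force, the opening and the grip force at its end, in the units of the state.
- get_state(): the state, without advancing time (a new reading comes with each control period).
- get_image(name): name is "side" or "top" or "wrist"; returns (picture, depth): 480x640x3 uint8, blue, green, red; 480x640 float32, m along the optical axis (not along the pixel's ray), 0 where there is no reading.
- get_calibration(name): a dict with "vfov" (degrees; the focal length in pixels is half the picture's height over the tangent of half this angle, whatever the lens; pixels are square), "cx", "cy" (the principal point, pixels), "R" (3x3) and "t" (3): a world point X has camera coordinates R X + t; the wrist camera has in their place "hand_eye" (4x4, takes a point from camera to tool coordinates, whose origin is the TCP and whose axes are the flange's). Camera axes: x right, y down, z forward; pixel columns grow to the right and rows downward; lengths in m; the calibration is good to about 2 mm. A picture is of the moment at which its call begins: read the wrist's pose just before it. get_calibration takes no time and is no camera call.
- sign_off(): hands the job in; it is judged then, once.
The state is a dict: "clock": time; "joint_pos": joint angles; "dq": joint speeds; "joint_torque": joint torques, N m; "tcp_pos": TCP position; "eef_rot": TCP orientation; "ft_force": force on the tool from outside, world axes, zero at the start; "moment": the same for the moment, N m; "finger_gap": finger opening in m; "finger_force": force on a finger pad.
Only numpy, scipy, OpenCV 4.12 (cv2) and the standard library are available. Lean on these libraries where they do the work, as an engineer would, in place of code of your own. Each camera call takes 0.05 s, during which the arm holds its last target. There are 200 camera calls.

### The job

Set up the dowel-drilling jig for a mitred frame: first swing the red-handled arm of the grey mitre quadrant to the long green 45-degree mark and let go of it. Then turn the orange knob of the depth stop clockwise from its home position, feeling for the clicks, to the third stop (green mark) without running on to the fourth, and keep hold of it there: it springs back if released, so finish with the knob still gripped in the third stop. Leave the other things on the bench where they are.

Things in the scene. Friction and masses are not known exactly. Their poses are not given: they have to be found in the camera images.
- mitre_plate: grey square mitre quadrant, 180 x 180 x 12 mm, screwed to the bench; origin under its centre. The arm's vertical pivot stands at (+60, +60) mm in its frame. White tick marks every 15 degrees, the 45-degree mark long and green.
- mitre_arm (a joint): angle of the swinging arm, rad, 0 to 1.571. At 0 the arm points along the plate's -y; it grows clockwise seen from above, and at 1.571 it points along the plate's -x. The green mark is at 0.785. The arm is stiff (about 0.12 N m of friction) and stays where it is left; it starts somewhere between 0.05 and 0.5.
- mitre_handle (a point): the red handle at the arm's end: an upright round post, 22 mm diameter, from 23 to 70 mm above the bench, 100 mm from the pivot. This point lies on the post's axis 50 mm above the bench. Grip it from above; the axis is vertical.
- mark45 (a point): point in the middle of the long green 45-degree mark on the quadrant's top face, 138 mm from the pivot, 12 mm above the bench
- depth_stop: black base of the rotary depth stop, 140 x 130 x 30 mm, screwed to the bench; origin under its centre, which lies on the knob's vertical axis. A small steel plunger block (22 x 22 mm, 18 mm above the base) stands at +56 mm along its x. White stroke marks for home and each stop, the third stop's mark larger and green.
- turret (a joint): angle of the orange knob, rad, 0 (home, where it starts) to 1.65; grows clockwise seen from above. Clicks into stops at 0.393, 0.785, 1.178 (third) and 1.571. A return spring resists with 0.15 N m per rad from home; the clicks add or take about 0.05 N m: resistance dips as a stop is reached and jumps up just past it. Let go at the third stop, it springs back to about the first stop or home.
- turret_grip (a point): grip point on the knob's axis, 67 mm above the bench. The knob's grip is an orange upright bar 44 mm long, 14 mm thick, from 45 to 81 mm above the bench, over a toothed disc of 70 mm diameter (top 41 mm) and a 46 mm round hub (top 47 mm); white stroke at its pointer end. At home the bar lies along the base's x with the pointer towards the base's -x; so pinch it across y from above.
- glue_bottle: bystander, to be left alone: white glue bottle with an orange cap, 56 mm diameter, 150 mm tall, standing; origin under its centre
- hammer: bystander, to be left alone: hammer lying on the bench, about 280 mm long along its x axis
- offcut: bystander, to be left alone: brown wood offcut 160 x 60 x 28 mm lying flat; origin under its centre
- tape_measure: bystander, to be left alone: yellow tape measure standing upright, 70 x 34 x 66 mm; origin under its centre
- try_square: bystander, to be left alone: try square lying flat between the base and the fixtures: dark wooden stock 22 x 110 x 16 mm (origin under its centre, long side along y), steel blade 150 mm long along +x
- dowel_tray: bystander, to be left alone: blue two-compartment tray of dowels, 160 x 110 x 40 mm; origin under its centre
- screwdriver: bystander, to be left alone: screwdriver lying on the bench, 200 mm long along its x axis
Things that resemble listed ones, but are neither listed nor needed, are in the scene too. What is shaped like the depth_stop but pink is not meant.

How it is judged:
By the outcome, as a careful person would: the job done as asked, in the order asked, and still so for the second after the job is handed in, while the arm keeps its last pose, push and grip.
It also fails if it takes over 54 s, if anything falls off the work surface, if the arm or the gripper's body presses on something with over 40 N, if the wrist force passes 120 N, or if a joint passes its speed limit or range.

## Working session

There is one attempt and no reset: what is moved stays moved. The work goes in short steps, Python scripts to look and compute and a tool call to move; the robot and the scene stay as the last step left them, time stands still between calls to the robot, and variables do not carry over. Pictures are saved under pics/ and viewed, at most 10 in all, crops included, and the job is handed in when it is done.

Besides the shell and the picture viewer there is one more tool, called after "Emit:" by a JSON object that holds its "api" and its "payload", one argument or row to a line. arm_command: Moves the arm, as the interface text tells. Its arguments: {"type":"object","properties":{"plan":{"type":"string"},"jaw":{"type":"number"},"squeeze":{"type":"number"}},"required":["plan"]}

```bash
mkdir -p pics; ls
cat > h.py <<'E'
import numpy as np, cv2
from plant import *
from scipy.spatial.transform import Rotation as Rn
def cam(name, st=None):
    c=get_calibration(name); f=240/np.tan(np.radians(c["vfov"]/2))
    if name=="wrist":
        H=np.array(c["hand_eye"]); T=np.eye(4); T[:3,:3]=Rn.from_quat(st["eef_rot"]).as_matrix(); T[:3,3]=st["tcp_pos"]
        M=T@H; return f,c["cx"],c["cy"],M[:3,:3],M[:3,3]
    R=np.array(c["R"]); t=np.array(c["t"]); return f,c["cx"],c["cy"],R.T,-R.T@t
def ray(C,u,v,z):
    f,cx,cy,R,o=C; d=R@np.array([(u-cx)/f,(v-cy)/f,1]); return o+d*(z-o[2])/d[2]
def pix(C,X):
    f,cx,cy,R,o=C; p=R.T@(np.array(X)-o); return f*p[0]/p[2]+cx,f*p[1]/p[2]+cy
def pts(C,dep):
    f,cx,cy,R,o=C; v,u=np.mgrid[:480,:640]
    return np.dstack([(u-cx)/f*dep,(v-cy)/f*dep,dep])@R.T+o
E
python3 - <<'E'
from h import *
s=get_state(); print(s, nose_length if not callable(nose_length) else nose_length())
for n in("top","side"):
    im,d=get_image(n); cv2.imwrite(f"pics/{n}0.png",im); np.save(n+"0.npy",d)
    c=get_calibration(n); print(n,c)
print(get_calibration("wrist"))
E
```

```text
pics
{'clock': 0.0, 'joint_pos': array([ 1.01866228e+00,  1.81554767e-01,  1.60801007e+00,  1.07176394e-05,
        1.35378928e+00, -2.06289820e-01]), 'dq': array([ 0.00190759, -0.00140022, -0.00023626,  0.00064078,  0.00050539,
        0.0005269 ]), 'joint_torque': array([-3.72942495e-04, -4.44882631e+01, -3.51325822e+01, -3.40746683e-04,
        9.24671913e-03,  5.12554095e-05]), 'tcp_pos': array([0.19462287, 0.54052141, 0.25537539]), 'eef_rot': array([ 1.72062689e-01,  9.85085608e-01, -8.16224856e-04, -3.30897222e-04]), 'ft_force': array([-0.05404545, -0.0119875 ,  0.47655586]), 'moment': array([ 0.00407683, -0.0563223 ,  0.01174919]), 'finger_force': 0.0, 'finger_gap': 0.08536576048208161} 0.025
top {'vfov': 56.55783785735145, 'cx': 322.7347151488521, 'cy': 238.43977772687708, 'R': array([[ 0.0100097 , -0.99994243, -0.00386476],
       [-0.98860378, -0.00931547, -0.15025239],
       [ 0.15020774,  0.0053247 , -0.98864012]]), 't': array([-0.00340191,  0.5360829 ,  1.03613675])}
side {'vfov': 55.0707255548017, 'cx': 323.09565440107247, 'cy': 234.04869835608952, 'R': array([[ 0.82801653, -0.56068454, -0.00463386],
       [-0.37083388, -0.54140973, -0.75455797],
       [ 0.42056018,  0.62650486, -0.65621703]]), 't': array([-0.43047696,  0.26388011,  0.88071915])}
{'vfov': 67.37926124092624, 'cx': 321.4700359116707, 'cy': 241.71473410863499, 'hand_eye': array([[ 8.83567386e-04, -9.55681926e-01, -2.94399856e-01,
         7.61390246e-02],
       [ 9.99999314e-01,  1.07079698e-03, -4.74777898e-04,
         1.06421956e-03],
       [ 7.68979134e-04, -2.94399235e-01,  9.55682217e-01,
        -1.17873296e-01],
       [ 0.00000000e+00,  0.00000000e+00,  0.00000000e+00,
         1.00000000e+00]])}
```

View pics/top0.png

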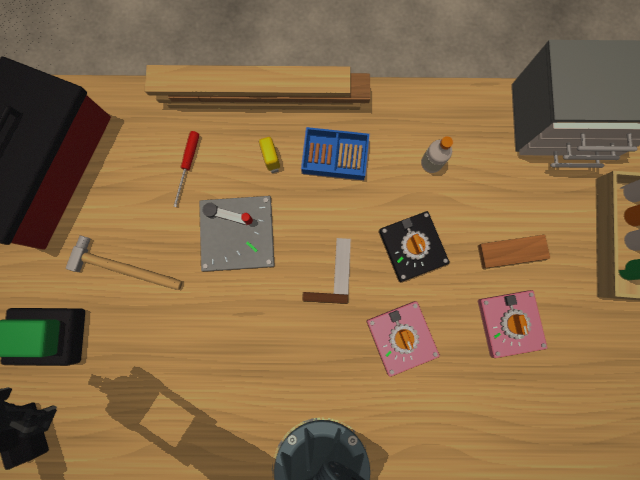

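View pics/side0.png

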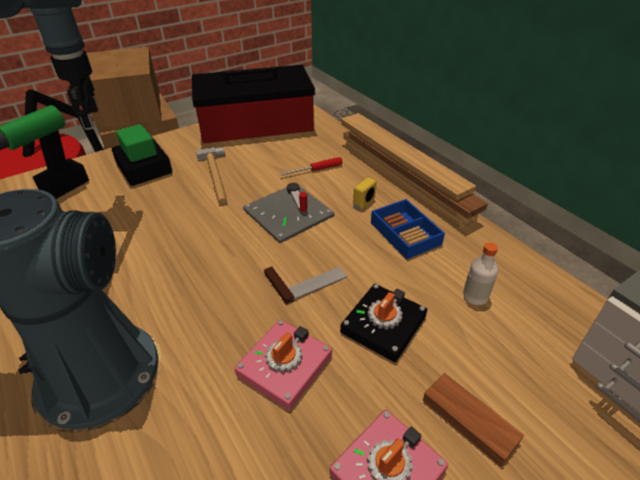

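The top view shows the grey quadrant at (237,233), its pivot at (210,210), the red handle at (247,217) and the green mark at (251,246). There are three depth-stop shapes: black at (415,245), pink at (403,340) and pink at (515,323). The black one fits, because the task excludes pink. The side view agrees, with the black one at (385,315). Next I'll measure and make a confirming crop.

```bash
cat > m.py <<'E'
from h import *
def comp(m,box):
    k=np.zeros_like(m); x0,y0,x1,y1=box; k[y0:y1,x0:x1]=m[y0:y1,x0:x1]
    n,l,s,c=cv2.connectedComponentsWithStats(k.astype(np.uint8)); i=1+np.argmax(s[1:,4]); return l==i,c[i],s[i,4]
im=cv2.imread("pics/top0.png"); d=np.load("top0.npy"); C=cam("top"); P=pts(C,d)
b,g,r=[im[...,i].astype(int) for i in range(3)]
red=(r>120)&(g<70)&(b<70); grn=(g>130)&(r<100)&(b<110); org=(r>150)&(g>60)&(g<150)&(b<70)
dark=(r<60)&(g<60)&(b<60)
m,c,a=comp(red,(195,190,280,275)); q=P[m]; print("handle",c,a,q.max(0),q.min(0),np.median(q,0))
top=m&(P[...,2]>.064); v,u=np.nonzero(top); print("  top face",len(u),u.mean(),v.mean(),ray(C,u.mean(),v.mean(),.07))
m,c,a=comp(grn,(195,190,280,275)); print("mark45",c,a,ray(C,*c,.012),np.median(P[m],0))
m,c,a=comp(dark,(195,195,230,225)); print("pivotcap",c,a,np.median(P[m],0),P[m].max(0)); zt=np.median(P[m][:,2]); print(ray(C,*c,zt))
m,c,a=comp((abs(r-g)<15)&(abs(g-b)<15)&(P[...,2]<.025)&(r>80),(190,185,285,280)); print("plate",cv2.minAreaRect(np.argwhere(m)[:,::-1].astype(np.float32)),a)
ctr=cv2.findContours(m.astype(np.uint8),0,1)[0]; ctr=max(ctr,key=len); bx=cv2.boxPoints(cv2.minAreaRect(ctr)); W=np.array([ray(C,*p,.012) for p in bx]); print(W[:,:2],W.mean(0))
# depth stop
m,c,a=comp(org,(375,205,455,290)); t=m&(P[...,2]>.074); v,u=np.nonzero(t); W=np.array([ray(C,x,y,.081) for x,y in zip(u,v)]); print("knob",c,a,len(u),W.mean(0),np.median(P[t],0))
rr=cv2.minAreaRect(W[:,:2].astype(np.float32)*1000); print(rr, cv2.boxPoints(rr))
m,c,a=comp(grn,(375,205,455,290)); print("green",c,ray(C,*c,.03))
m,c,a=comp((r<70)&(abs(P[...,2]-.03)<.01),(370,200,460,290)); ctr=max(cv2.findContours(m.astype(np.uint8),0,1)[0],key=len)
W=np.array([ray(C,*p[0],.03) for p in ctr]); rr=cv2.minAreaRect(W[:,:2].astype(np.float32)*1000); print("base",rr,cv2.boxPoints(rr))
m,c,a=comp((P[...,2]>.04)&(P[...,2]<.06)&(r<90),(410,205,445,235));print("plunger",c,a,np.median(P[m],0))
crop=im[190:300,370:460]; cv2.imwrite("pics/crop1.png",np.hstack([cv2.resize(crop,None,fx=4,fy=4,interpolation=2),cv2.resize(im[190:300,195:285],None,fx=4,fy=4,interpolation=2)]))
E
python3 m.py
```

```text
handle [245.32727273 216.56363636] 55 [0.59106496 0.19406965 0.07356141] [0.57336865 0.17673902 0.0642732 ] [0.58172656 0.18584385 0.06949903]
  top face 55 245.3272727272727 216.56363636363636 [0.58222596 0.18528609 0.07      ]
mark45 [251.12195122 246.07317073] 41 [0.519658   0.17886578 0.012     ] [0.51974973 0.17892131 0.01224597]
pivotcap [211.8 215.6] 15 [0.59197633 0.27849957 0.02364838] [0.60181633 0.2862253  0.02925257]
[0.59319779 0.27682065 0.02364838]
plate ((235.76461791992188, 233.23348999023438), (70.79935455322266, 73.35687255859375), 86.42366790771484) 4608
[[0.63467771 0.31907842]
 [0.64814458 0.13530561]
 [0.47016698 0.11951792]
 [0.45718324 0.29891794]] [0.55254313 0.21820497 0.012     ]
knob [418.85294118 241.42156863] 102 79 [ 0.52534692 -0.21878271  0.081     ] [ 0.52618674 -0.21898387  0.08006831]
((523.477783203125, -221.584716796875), (41.695980072021484, 15.650858879089355), 20.593358993530273) [[ 501.20953 -221.59225]
 [ 506.71442 -236.24304]
 [ 545.74603 -221.57718]
 [ 540.24115 -206.92639]]
green [399.5 259.5] [ 0.48792576 -0.18427407  0.03      ]
base ((521.54736328125, -218.78501892089844), (138.7134552001953, 129.8787078857422), 21.1812686920166) [[ 433.41238 -183.2928 ]
 [ 480.34012 -304.39716]
 [ 609.6824  -254.27724]
 [ 562.75464 -133.17288]]
plunger [410.5        223.66666667] 12 [ 0.57177864 -0.20875777  0.04731889]
```

View pics/crop1.png

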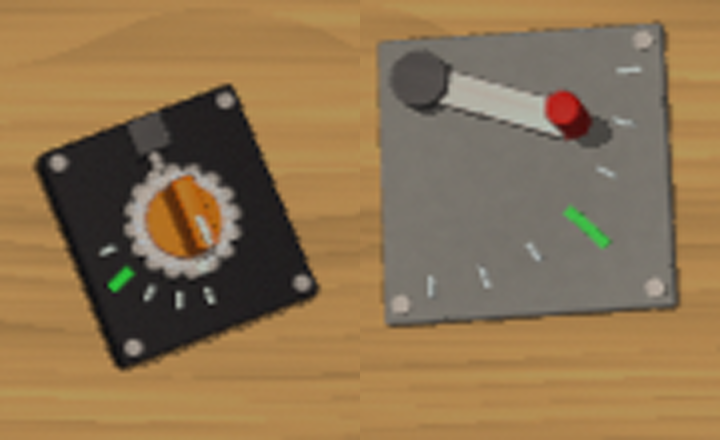

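The crop confirms it: the black stop has an orange bar knob, its pointer sits at the lower right and the green third mark is on the left. The second half shows the quadrant with the arm at about 20°. The measured sizes match the given ones (base 139 x 130 mm; pivot to handle 102 mm, handle top at z = 70 mm). Now I'll turn the tool so it closes tangentially and move over the handle.

Emit:
{"api": "arm_command", "payload": {
  "plan": "0 0 0 0 0 1;0 0 0 0 0 1;0 0 0 0 0 1;0 0 0 0 0 1;0 0 0 0 0 1",
  "jaw": 0
}}

```text
clock: 0.72
tcp_pos: [0.1947, 0.5407, 0.2557]
eef_rot: [0.575, 0.818, -0.001, 0.0]
ft_force: [-0.6, 0.0, -0.2]
finger_gap: 0.0856
finger_force: 0.0
```

Emit:
{"api": "arm_command", "payload": {
  "plan": "0 0 0 0 0 1;0 0 0 0 0 1;0 0 0 0 0 1;0 0 0 0 0 0.5;-0.5 0.9 0 0 0 0"
}}

```text
clock: 1.35
tcp_pos: [0.2162, 0.5198, 0.2557]
eef_rot: [0.792, 0.611, -0.0, -0.0]
ft_force: [0.3, -1.3, -0.2]
finger_gap: 0.0855
finger_force: 0.0
```

Emit:
{"api": "arm_command", "payload": {
  "plan": "-0.5 1 0 0 0 0;-0.5 1 0 0 0 0;-0.5 1 0 0 0 0;-0.5 1 0 0 0 0;-0.5 1 0 0 0 0"
}}

```text
clock: 1.98
tcp_pos: [0.3435, 0.4078, 0.2559]
eef_rot: [0.792, 0.61, -0.0, -0.0]
ft_force: [1.5, 0.7, -0.0]
finger_gap: 0.0855
finger_force: 0.0
```

Emit:
{"api": "arm_command", "payload": {
  "plan": "-0.5 1 0 0 0 0;-0.5 1 0 0 0 0;-0.5 1 0 0 0 0;-0.5 1 0 0 0 0;-0.5 1 0 0 0 0"
}}

```text
clock: 2.6
tcp_pos: [0.4693, 0.297, 0.2558]
eef_rot: [0.792, 0.61, -0.0, -0.0]
ft_force: [-0.7, -0.2, 0.0]
finger_gap: 0.0855
finger_force: 0.0
```

Emit:
{"api": "arm_command", "payload": {
  "plan": "-0.6 1 0.6 0 0 0;-0.6 1 0.6 0 0 0;-0.6 1 0.6 0 0 0;-0.4 1 0.6 0 0 0;0 0.5 0.4 0 0 0"
}}

```text
clock: 3.22
tcp_pos: [0.583, 0.1979, 0.1707]
eef_rot: [0.793, 0.609, -0.001, -0.0]
ft_force: [0.6, 0.4, 0.1]
finger_gap: 0.0854
finger_force: 0.0
```

```bash
cat > w.py <<'E'
from h import *
import sys
def comp(m):
    n,l,s,c=cv2.connectedComponentsWithStats(m.astype(np.uint8)); i=1+np.argmax(s[1:,4]); return l==i,c[i],s[i,4]
def look(tag):
    s=get_state(); im,d=get_image("wrist"); cv2.imwrite(f"pics/{tag}.png",im); C=cam("wrist",s); P=pts(C,d)
    b,g,r=[im[...,i].astype(int) for i in range(3)]
    return s,im,d,C,P,(r>110)&(g<60)&(b<60),(g>130)&(r<100)&(b<110),(r>150)&(g>60)&(g<150)&(b<70)
def tool(s,X):
    R=Rn.from_quat(s["eef_rot"]).as_matrix(); return R.T@(np.array(X)-s["tcp_pos"])/.03
E
python3 - <<'E'
from w import *
s,im,d,C,P,red,grn,org=look("w1")
print(s["clock"],s["tcp_pos"])
m,c,a=comp(red); t=m&(abs(P[...,2]-.07)<.006); v,u=np.nonzero(t)
print("handle",c,a,len(u),np.percentile(P[m],[2,50,98],axis=0)); 
if len(u): 
    H=ray(C,u.mean(),v.mean(),.07); print(H, cv2.minEnclosingCircle(np.argwhere(t)[:,::-1].astype(np.float32)),"tool",tool(s,[H[0],H[1],.058]))
m,c,a=comp(grn); print("mark",c,a,ray(C,*c,.012),np.median(P[m],0))
E
```

```text
3.225 [0.58301187 0.19787224 0.17068474]
handle [326.67428571 266.83571429] 700 693 [[0.57414971 0.18023623 0.06874235]
 [0.5831771  0.18930485 0.07008956]
 [0.59263158 0.19839133 0.07158955]]
[0.58315416 0.18914723 0.07      ] ((327.0, 267.0), 15.652576446533203) tool [-0.27618073  0.0854678   3.75629448]
mark [253.37931034 269.55862069] 290 [0.51911778 0.18030294 0.012     ] [0.51965321 0.18069108 0.0130246 ]
```

View pics/w1.png

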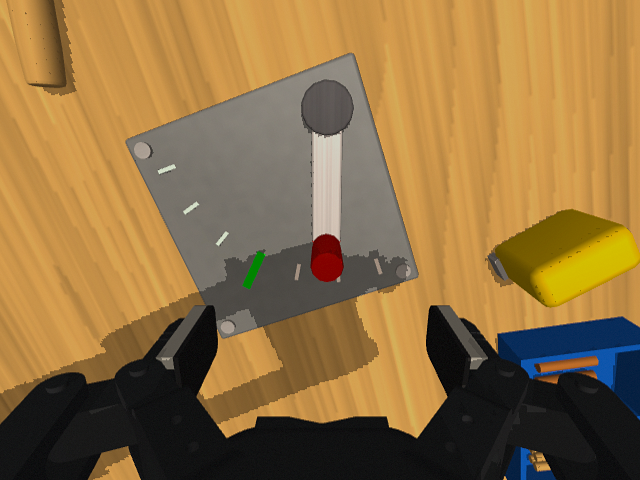

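The wrist view shows the arm along image columns 327, with the red top at (327,267) and the green mark at (253,270) in the gripper's shadow. The fingers straddle the handle tangentially. I'll go down and grip it.

Emit:
{"api": "arm_command", "payload": {
  "plan": "-0.3 0.1 0.8 0 0 0;0 0 0.9 0 0 0;0 0 0.9 0 0 0;0 0 0.8 0 0 0;0 0 0.35 0 0 0"
}}

```text
clock: 3.9
tcp_pos: [0.5816, 0.1902, 0.0582]
eef_rot: [0.792, 0.61, -0.001, -0.001]
ft_force: [-0.2, -0.0, 0.3]
finger_gap: 0.0855
finger_force: 0.0
```

Emit:
{"api": "arm_command", "payload": {
  "plan": "0 0 0 0 0 0;0 0 0 0 0 0;0 0 0 0 0 0;0 0 0 0 0 0;0 0 0 0 0 0",
  "jaw": 1,
  "squeeze": 30
}}

```text
clock: 4.53
tcp_pos: [0.5838, 0.1902, 0.0608]
eef_rot: [0.792, 0.61, 0.001, 0.0]
ft_force: [-0.9, 0.6, 6.2]
finger_gap: 0.021
finger_force: 30.0
```

Emit:
{"api": "arm_command", "payload": {
  "plan": "0 0 0 0 0 0;0 0 0 0 0 0;0 0 0 0 0 0"
}}

```text
clock: 4.9
tcp_pos: [0.5838, 0.1902, 0.0608]
eef_rot: [0.792, 0.61, 0.001, 0.0]
ft_force: [-1.2, 0.0, 5.6]
finger_gap: 0.0211
finger_force: 30.1
```

Gripped, with a gap of 21 mm on the 22 mm post. The pivot is at about (0.609, 0.286), and the arm must go 25.5° clockwise, so I'll swing it as an arc in tool axes.

Emit:
{"api": "arm_command", "payload": {
  "plan": "0.013 -0.296 0 0 0 0.51;0.013 -0.296 0 0 0 0.51;0.013 -0.296 0 0 0 0.51;0.013 -0.296 0 0 0 0.51;0.013 -0.296 0 0 0 0.51"
}}

```text
clock: 5.52
tcp_pos: [0.5454, 0.2107, 0.0609]
eef_rot: [0.908, 0.419, 0.002, 0.0]
ft_force: [4.1, 1.1, 2.1]
finger_gap: 0.0214
finger_force: 30.0
```

Emit:
{"api": "arm_command", "payload": {
  "plan": "0 0 0 0 0 0;0 0 0 0 0 0;0 0 0 0 0 0"
}}

```text
clock: 5.9
tcp_pos: [0.5455, 0.2107, 0.0609]
eef_rot: [0.907, 0.421, 0.001, 0.0]
ft_force: [3.0, 1.5, 7.0]
finger_gap: 0.0209
finger_force: 30.4
```

Run:
```python
from w import *
s,im,d,C,P,red,grn,org=look("w2"); np.save("w2.npy",d)
print(s["clock"],s["tcp_pos"],s["moment"],s["ft_force"])
b,g,r=[im[...,i].astype(int) for i in range(3)]
m,c,a=comp(grn); print("mark",c,a,ray(C,*c,.012))
print("tcp px",pix(C,s["tcp_pos"]))
```

```text
5.9 [0.54547675 0.21070036 0.06086506] [ 0.34656884 -0.30599714 -0.15072863] [2.98596061 1.46986502 7.03085164]Traceback (most recent call last):
  File "<stdin>", line 5, in <module>
  File "w.py", line 4, in comp
    n,l,s,c=cv2.connectedComponentsWithStats(m.astype(np.uint8)); i=1+np.argmax(s[1:,4]); return l==i,c[i],s[i,4]
                                                                      ~~~~~~~~~^^^^^^^^^
    return _wrapfunc(a, 'argmax', axis=axis, out=out, **kwds)
    return bound(*args, **kwds)
ValueError: attempt to get argmax of an empty sequence
```

View pics/w2.png

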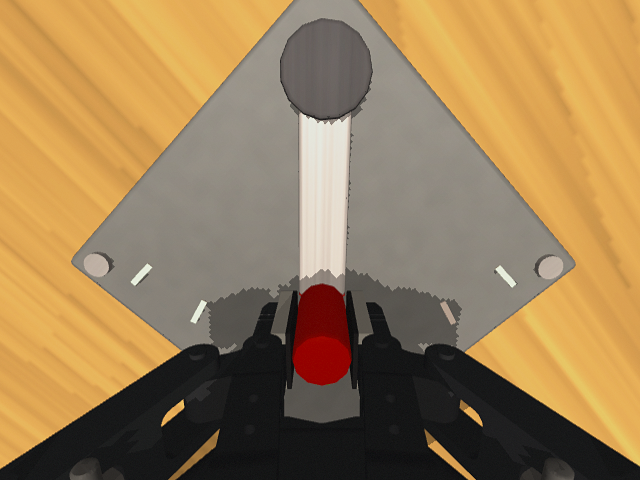

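The arm lies on the plate's symmetry axis (corner columns 75 and 575, arm at about 323), so it is at about 45°. I'll release, rise and verify.

Emit:
{"api": "arm_command", "payload": {
  "plan": "0 0 0 0 0 0;0 0 0 0 0 0;0 0 0 0 0 0;0 0 0 0 0 0;0 0 -0.5 0 0 0",
  "jaw": 0
}}

```text
clock: 6.58
tcp_pos: [0.5428, 0.2102, 0.074]
eef_rot: [0.907, 0.42, -0.002, -0.0]
ft_force: [-0.4, 0.7, -0.0]
finger_gap: 0.0854
finger_force: 0.0
```

Emit:
{"api": "arm_command", "payload": {
  "plan": "0 0 -1 0 0 0;0 0 -1 0 0 0;0 0 -1 0 0 0;0 0 -1 0 0 0;0 0 0 0 0 0"
}}

```text
clock: 7.2
tcp_pos: [0.546, 0.2109, 0.1989]
eef_rot: [0.907, 0.42, 0.003, 0.001]
ft_force: [-0.0, 0.3, 0.2]
finger_gap: 0.0856
finger_force: 0.0
```

Run:
```python
from w import *
s,im,d,C,P,red,grn,org=look("w3")
print(s["clock"],s["tcp_pos"],s["joint_pos"])
m,c,a=comp(grn); M=ray(C,*c,.012); print("mark",c,a,M)
m,c,a=comp(red); t=m&(abs(P[...,2]-.07)<.004); v,u=np.nonzero(t); (uc,vc),rd=cv2.minEnclosingCircle(np.argwhere(t)[:,::-1].astype(np.float32)); H=ray(C,uc,vc,.07); print("handle",len(u),rd,H)
b,g,r=[im[...,i].astype(int) for i in range(3)]
k=(abs(r-g)<12)&(abs(g-b)<12)&(P[...,2]>.02)&(P[...,2]<.05)&(r<110)&(r>30)&(np.mgrid[:480,:640][0]<300)
m,c,a=comp(k); z=np.median(P[m][:,2]); (uc,vc),rd=cv2.minEnclosingCircle(np.argwhere(m)[:,::-1].astype(np.float32)); O=ray(C,uc,vc,z); print("pivot",a,rd,z,O,uc,vc)
f=lambda X:np.degrees(np.arctan2(*(X-O)[1::-1])); print("dir handle",f(H),"dir mark",f(M),np.linalg.norm((H-O)[:2]),np.linalg.norm((M-O)[:2]))
cv2.imwrite("pics/w3c.png",im)
```

```text
7.2 [0.54595627 0.21088606 0.19888142] [ 1.65968167e-01  2.55194600e-01  1.63913747e+00 -2.77076845e-05
  1.24027321e+00  8.69327981e-01]
mark [318.  262.5] 8 [0.51945269 0.18493435 0.012     ]
handle 595 14.115811347961426 [0.54345778 0.21037206 0.07      ]
pivot 1878 25.612695693969727 0.02910796199714047 [0.60882228 0.28534328 0.02910796] 321.8479309082031 101.45377349853516
dir handle -131.0839098097159 dir mark -131.6708796144249 0.0994645700785522 0.13442052049532405
```

View pics/w3c.png

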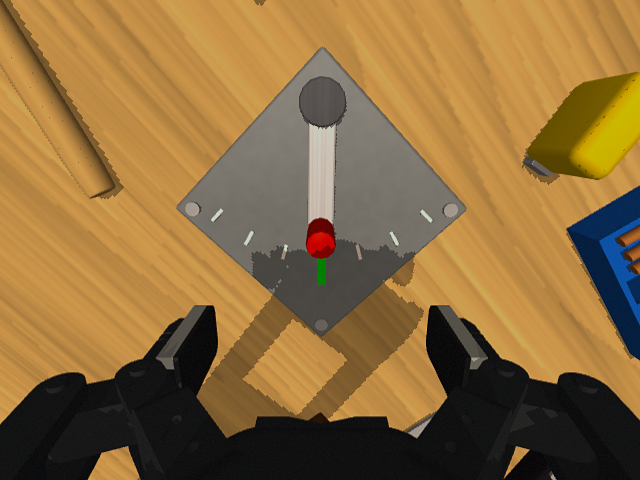

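The handle is at (321,243), in line with the green mark at (322,271) and the pivot at (322,101), within about 0.6°. The mitre arm is done. I'll head to the knob and turn to pinch across base y.

Emit:
{"api": "arm_command", "payload": {
  "plan": "0 0 0 0 0 0.96;0 0 0 0 0 0.96;0 0 0 0 0 0.96;-0.46 1 0 0 0 0;-0.46 1 0 0 0 0"
}}

```text
clock: 7.88
tcp_pos: [0.5385, 0.1441, 0.1933]
eef_rot: [0.983, 0.182, -0.001, -0.0]
ft_force: [0.7, 0.0, 0.5]
finger_gap: 0.0854
finger_force: 0.0
```

Emit:
{"api": "arm_command", "payload": {
  "plan": "-0.46 1 0 0 0 0;-0.46 1 0 0 0 0;-0.46 1 0 0 0 0;-0.46 1 0 0 0 0;-0.46 1 0 0 0 0"
}}

```text
clock: 8.5
tcp_pos: [0.5275, -0.021, 0.1935]
eef_rot: [0.983, 0.181, -0.001, -0.001]
ft_force: [-0.2, 0.6, -1.1]
finger_gap: 0.0854
finger_force: 0.0
```

Emit:
{"api": "arm_command", "payload": {
  "plan": "-0.46 1 0 0 0 0;-0.46 1 0 0 0 0;-0.46 1 0 0 0 0;-0.46 1 0 0 0 0;-0.46 1 0 0 0 0"
}}

```text
clock: 9.12
tcp_pos: [0.5166, -0.1855, 0.1934]
eef_rot: [0.983, 0.181, -0.001, -0.001]
ft_force: [-0.5, 0.3, 0.1]
finger_gap: 0.0853
finger_force: 0.0
```

Emit:
{"api": "arm_command", "payload": {
  "plan": "0 1 0 0 0 0;0 0 0.5 0 0 0;0 0 0 0 0 0;0 0 0 0 0 0"
}}

```text
clock: 9.62
tcp_pos: [0.5278, -0.2117, 0.179]
eef_rot: [0.983, 0.182, -0.001, -0.001]
ft_force: [-0.5, 0.0, 0.3]
finger_gap: 0.0851
finger_force: 0.0
```

```bash
cat > k.py <<'E'
from w import *
def knob(tag,zlim=.076):
    s,im,d,C,P,red,grn,org=look(tag)
    print(s["clock"],s["tcp_pos"],s["eef_rot"],s["moment"])
    t=org&(P[...,2]>zlim)&(P[...,2]<.086); t,c,a=comp(t)
    v,u=np.nonzero(t); W=np.array([ray(C,x,y,.081) for x,y in zip(u,v)]); rr=cv2.minAreaRect(W[:,:2].astype(np.float32)*1000)
    print("knob px",c,a,rr,np.median(P[t][:,2]))
    X=np.array([rr[0][0]/1000,rr[0][1]/1000,.075]); print("tool units",tool(s,X))
    R=Rn.from_quat(s["eef_rot"]).as_matrix(); print("tool y yaw",np.degrees(np.arctan2(R[1,1],R[0,1])))
    m,c,a=comp(grn); print("green",c,a,ray(C,*c,.03))
    return s,im,C,P
if __name__=="__main__":
    s,im,C,P=knob(sys.argv[1])
    b,g,r=[im[...,i].astype(int) for i in range(3)]
    m,c,a=comp((r<60)&(abs(P[...,2]-.03)<.004)); ctr=max(cv2.findContours(m.astype(np.uint8),0,1)[0],key=len)
    W=np.array([ray(C,*p[0],.03) for p in ctr]); print("base",cv2.minAreaRect(W[:,:2].astype(np.float32)*1000))
E
python3 k.py k1
```

```text
9.625 [ 0.52778348 -0.21168001  0.17904101] [ 9.83338800e-01  1.81779798e-01 -6.29266098e-04 -7.16857823e-04] [0.00212888 0.02539194 0.0147329 ]
knob px [331.01024209 258.80540037] 1074 ((523.7130737304688, -218.20278930664062), (42.97323989868164, 12.70007610321045), 20.975618362426758) 0.08100587746742628
tool units [-0.2010558   0.16023332  3.46797399]
tool y yaw -69.05314580076436
green [271.15748031 264.64566929] 127 [ 0.4882358  -0.18259026  0.03      ]
base ((524.0872192382812, -218.25018310546875), (138.40602111816406, 128.01988220214844), 21.33009147644043)
```

View pics/k1.png

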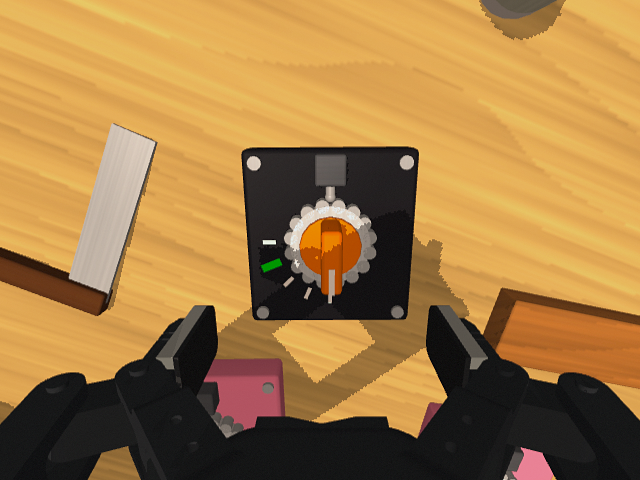

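The black stop sits straight below: bar at columns 320–345, pointer down at (331,285), green mark at (271,265), and the tool already lines up to within 0.1°. I'll go down and pinch.

Emit:
{"api": "arm_command", "payload": {
  "plan": "-0.2 0.16 0.8 0 0 0;0 0 0.9 0 0 0;0 0 0.9 0 0 0;0 0 0.8 0 0 0;0 0 0.07 0 0 0"
}}

```text
clock: 10.3
tcp_pos: [0.5234, -0.2182, 0.0743]
eef_rot: [0.983, 0.182, -0.001, -0.001]
ft_force: [-1.4, -0.8, 0.4]
finger_gap: 0.0853
finger_force: 0.0
```

Emit:
{"api": "arm_command", "payload": {
  "plan": "0 0 0 0 0 0;0 0 0 0 0 0;0 0 0 0 0 0;0 0 0 0 0 0;0 0 0 0 0 0",
  "jaw": 1,
  "squeeze": 60
}}

```text
clock: 10.92
tcp_pos: [0.5246, -0.2195, 0.0765]
eef_rot: [0.983, 0.181, 0.0, 0.0]
ft_force: [-2.1, 2.6, 5.4]
finger_gap: 0.0133
finger_force: 58.7
```

Emit:
{"api": "arm_command", "payload": {
  "plan": "0 0 0 0 0 0;0 0 0 0 0 0;0 0 0 0 0 0"
}}

```text
clock: 11.3
tcp_pos: [0.5246, -0.2195, 0.0764]
eef_rot: [0.983, 0.181, 0.0, 0.0]
ft_force: [-2.0, 2.3, 5.2]
finger_gap: 0.0133
finger_force: 58.7
```

```bash
python3 -c "
from w import *
s=get_state();R=Rn.from_quat(s['eef_rot']).as_matrix();print(s['tcp_pos'],np.degrees(np.arctan2(R[1,1],R[0,1])),s['moment'],s['ft_force'],s['finger_gap'],s['joint_pos'][5], tool(s,[.5239,-.2182,.075]))"
```

```text
[ 0.52460531 -0.21951616  0.07643509] -69.10994543183197 [0.33719678 0.27606131 0.01681645] [-2.00056942  2.27810523  5.2349461 ] 0.013273014516909255 0.6009712455417647 [-0.00633764 -0.04937589  0.04782944]
```

Pinched (gap 13.3 mm, 59 N). I'll turn most of the way, then go in small steps and read the moment for the clicks.

```bash
cat > q.py <<'E'
from w import *
s=get_state();R=Rn.from_quat(s['eef_rot']).as_matrix()
print(s['clock'],"turned",round(-69.11-np.degrees(np.arctan2(R[1,1],R[0,1])),2)%360,"Mz",round(s['moment'][2],3),s['moment'].round(3),s['ft_force'].round(1),round(s['finger_gap'],4),s['tcp_pos'].round(4))
E
echo ok
```

```text
ok
```

Emit:
{"api": "arm_command", "payload": {
  "plan": "0 0 0 0 0 0.5;0 0 0 0 0 0.5;0 0 0 0 0 0.5;0 0 0 0 0 0.5;0 0 0 0 0 0.2"
}}

```text
clock: 11.92
tcp_pos: [0.5247, -0.2199, 0.0765]
eef_rot: [1.0, -0.01, 0.0, 0.0]
ft_force: [-1.4, 0.8, 5.5]
finger_gap: 0.0131
finger_force: 58.8
```

```bash
python3 q.py
```

```text
11.925 turned 22.07 Mz 0.117 [0.088 0.261 0.117] [-1.4  0.8  5.5] 0.0131 [ 0.5247 -0.2199  0.0765]
```

Emit:
{"api": "arm_command", "payload": {
  "plan": "0 0 0 0 0 0.4;0 0 0 0 0 0;0 0 0 0 0 0"
}}

```text
clock: 12.3
tcp_pos: [0.5247, -0.2199, 0.0764]
eef_rot: [0.999, -0.044, 0.0, 0.0]
ft_force: [-0.8, 0.0, 5.1]
finger_gap: 0.0132
finger_force: 58.8
```

```bash
python3 q.py
```

```text
12.3 turned 25.97 Mz 0.086 [0.171 0.243 0.086] [-0.8  0.   5.1] 0.0132 [ 0.5247 -0.2199  0.0764]
```

Emit:
{"api": "arm_command", "payload": {
  "plan": "0 0 0 0 0 0.5;0 0 0 0 0 0.5;0 0 0 0 0 0.4;0 0 0 0 0 0.4;0 0 0 0 0 0"
}}

```text
clock: 12.92
tcp_pos: [0.5246, -0.2202, 0.0764]
eef_rot: [0.98, -0.2, 0.0, 0.001]
ft_force: [-1.4, 0.5, 5.2]
finger_gap: 0.0129
finger_force: 58.8
```

```bash
python3 q.py
```

```text
12.925 turned 44.02 Mz 0.039 [-0.039  0.405  0.039] [-1.4  0.5  5.2] 0.0129 [ 0.5246 -0.2202  0.0764]
```

Emit:
{"api": "arm_command", "payload": {
  "plan": "0 0 0 0 0 0.4;0 0 0 0 0 0.4;0 0 0 0 0 0.2;0 0 0 0 0 0;0 0 0 0 0 0"
}}

```text
clock: 13.55
tcp_pos: [0.5245, -0.2203, 0.0765]
eef_rot: [0.959, -0.285, 0.0, 0.001]
ft_force: [-2.9, -1.0, 5.3]
finger_gap: 0.0132
finger_force: 58.8
```

```bash
python3 q.py
```

```text
13.55 turned 53.96 Mz 0.078 [-0.161  0.493  0.078] [-2.9 -1.   5.3] 0.0132 [ 0.5245 -0.2203  0.0765]
```

Emit:
{"api": "arm_command", "payload": {
  "plan": "0 0 0 0 0 0.3;0 0 0 0 0 0"
}}

```text
clock: 13.8
tcp_pos: [0.5245, -0.2204, 0.0764]
eef_rot: [0.951, -0.31, 0.0, 0.001]
ft_force: [-2.0, -1.9, 5.5]
finger_gap: 0.0133
finger_force: 58.8
```

```bash
python3 q.py
```

```text
13.8 turned 56.99 Mz 0.137 [-0.188  0.41   0.137] [-2.  -1.9  5.5] 0.0133 [ 0.5245 -0.2204  0.0764]
```

Emit:
{"api": "arm_command", "payload": {
  "plan": "0 0 0 0 0 0.3;0 0 0 0 0 0"
}}

```text
clock: 14.05
tcp_pos: [0.5245, -0.2204, 0.0765]
eef_rot: [0.942, -0.335, 0.0, 0.001]
ft_force: [-3.3, -2.5, 5.6]
finger_gap: 0.0132
finger_force: 58.8
```

```bash
python3 q.py
```

```text
14.05 turned 59.99 Mz 0.114 [-0.191  0.492  0.114] [-3.3 -2.5  5.6] 0.0132 [ 0.5245 -0.2204  0.0765]
```

Emit:
{"api": "arm_command", "payload": {
  "plan": "0 0 0 0 0 0.3;0 0 0 0 0 0"
}}

```text
clock: 14.3
tcp_pos: [0.5244, -0.2205, 0.0765]
eef_rot: [0.933, -0.359, 0.0, 0.001]
ft_force: [-2.2, -1.0, 4.8]
finger_gap: 0.0131
finger_force: 58.8
```

```bash
python3 q.py
```

```text
14.3 turned 63.0 Mz 0.137 [-0.302  0.494  0.137] [-2.2 -1.   4.8] 0.0131 [ 0.5244 -0.2205  0.0765]
```

Emit:
{"api": "arm_command", "payload": {
  "plan": "0 0 0 0 0 0.2;0 0 0 0 0 0"
}}

```text
clock: 14.55
tcp_pos: [0.5244, -0.2205, 0.0764]
eef_rot: [0.927, -0.375, 0.0, 0.001]
ft_force: [-3.3, -1.2, 4.7]
finger_gap: 0.0133
finger_force: 58.8
```

```bash
python3 q.py
```

```text
14.55 turned 64.98 Mz 0.121 [-0.282  0.558  0.121] [-3.3 -1.2  4.7] 0.0133 [ 0.5244 -0.2205  0.0764]
```

Emit:
{"api": "arm_command", "payload": {
  "plan": "0 0 0 0 0 0.2;0 0 0 0 0 0"
}}

```text
clock: 14.8
tcp_pos: [0.5244, -0.2205, 0.0765]
eef_rot: [0.92, -0.391, 0.0, 0.001]
ft_force: [-2.9, -1.5, 4.9]
finger_gap: 0.0131
finger_force: 58.8
```

```bash
python3 q.py; python3 k.py k2
```

```text
14.8 turned 66.98 Mz 0.123 [-0.258  0.584  0.123] [-2.9 -1.5  4.9] 0.0131 [ 0.5244 -0.2205  0.0765]
14.8 [ 0.52439508 -0.22049813  0.07646924] [ 9.20196069e-01 -3.91456960e-01  3.14337674e-04  7.38083169e-04] [-0.25849102  0.58397927  0.12271916]
knob px [321.57185185 337.384     ] 3375 ((524.5601806640625, -220.0880126953125), (13.13114070892334, 45.113948822021484), 44.124183654785156) 0.08097011023561648
tool units [-0.00608852 -0.01350008  0.04895269]
tool y yaw -136.09042482941268Traceback (most recent call last):
  File "k.py", line 13, in <module>
    s,im,C,P=knob(sys.argv[1])
             ~~~~^^^^^^^^^^^^^
  File "k.py", line 10, in knob
    m,c,a=comp(grn); print("green",c,a,ray(C,*c,.03))
          ~~~~^^^^^
  File "w.py", line 4, in comp
    n,l,s,c=cv2.connectedComponentsWithStats(m.astype(np.uint8)); i=1+np.argmax(s[1:,4]); return l==i,c[i],s[i,4]
                                                                      ~~~~~~~~~^^^^^^^^^
    return _wrapfunc(a, 'argmax', axis=axis, out=out, **kwds)
    return bound(*args, **kwds)
ValueError: attempt to get argmax of an empty sequence
```

View pics/k2.png

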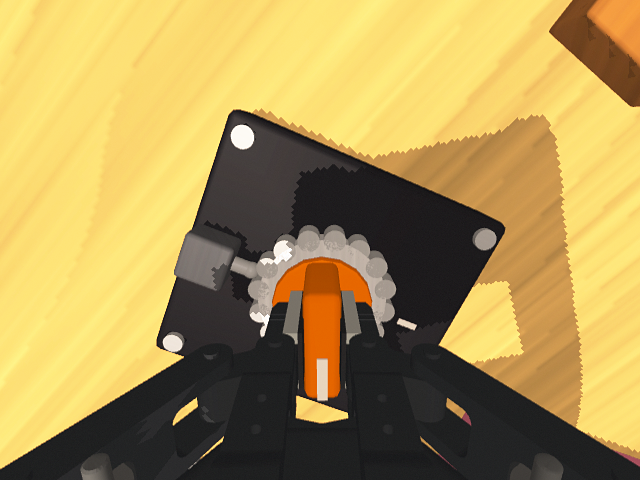

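The bar itself measures 66.9° from home (yaw 21.0° to -45.9°), and the tool has turned 67.0°, so there is no slip in the pads. The picture shows the bar held between the pads at (322,335) with the pointer stroke at (322,380). The third stop is at 67.5°, so I'll make the last half degree and feel it.

Emit:
{"api": "arm_command", "payload": {
  "plan": "0 0 0 0 0 0.06;0 0 0 0 0 0;0 0 0 0 0 0"
}}

```text
clock: 15.22
tcp_pos: [0.5244, -0.2205, 0.0765]
eef_rot: [0.918, -0.396, 0.0, 0.001]
ft_force: [-3.1, -2.1, 5.2]
finger_gap: 0.013
finger_force: 58.9
```

```bash
python3 q.py
```

```text
15.225 turned 67.55 Mz 0.216 [-0.271  0.53   0.216] [-3.1 -2.1  5.2] 0.013 [ 0.5244 -0.2205  0.0765]
```

Emit:
{"api": "arm_command", "payload": {
  "plan": "0 0 0 0 0 0.15;0 0 0 0 0 0"
}}

```text
clock: 15.48
tcp_pos: [0.5243, -0.2205, 0.0764]
eef_rot: [0.913, -0.408, 0.0, 0.001]
ft_force: [-2.6, -0.8, 5.4]
finger_gap: 0.0131
finger_force: 58.9
```

```bash
python3 q.py
```

```text
15.475 turned 69.07 Mz 0.181 [-0.241  0.522  0.181] [-2.6 -0.8  5.4] 0.0131 [ 0.5243 -0.2205  0.0764]
```

Emit:
{"api": "arm_command", "payload": {
  "plan": "0 0 0 0 0 0.15;0 0 0 0 0 0"
}}

```text
clock: 15.72
tcp_pos: [0.5243, -0.2205, 0.0764]
eef_rot: [0.908, -0.42, 0.0, 0.001]
ft_force: [-2.8, -2.2, 6.1]
finger_gap: 0.0127
finger_force: 58.9
```

```bash
python3 q.py
```

```text
15.725 turned 70.56 Mz 0.189 [-0.277  0.587  0.189] [-2.8 -2.2  6.1] 0.0127 [ 0.5243 -0.2205  0.0764]
```

Emit:
{"api": "arm_command", "payload": {
  "plan": "0 0 0 0 0 -0.3;0 0 0 0 0 0;0 0 0 0 0 0;0 0 0 0 0 0"
}}

```text
clock: 16.23
tcp_pos: [0.5244, -0.2205, 0.0764]
eef_rot: [0.918, -0.396, 0.0, 0.001]
ft_force: [-2.8, -0.9, 5.5]
finger_gap: 0.0132
finger_force: 58.9
```

```bash
python3 q.py
python3 - <<'E'
from h import *
for n in("top","side"):
    im,d=get_image(n); cv2.imwrite(f"pics/{n}9.png",im)
    a=cv2.resize(im[190:300,375:485] if n=="top" else im[240:380,310:450],(390,390),interpolation=2); o=a if n=="top" else np.hstack([o,a])
cv2.imwrite("pics/fin.png",o)
E
```

```text
16.225 turned 67.55 Mz 0.249 [-0.269  0.544  0.249] [-2.8 -0.9  5.5] 0.0132 [ 0.5244 -0.2205  0.0764]
```

View pics/fin.png

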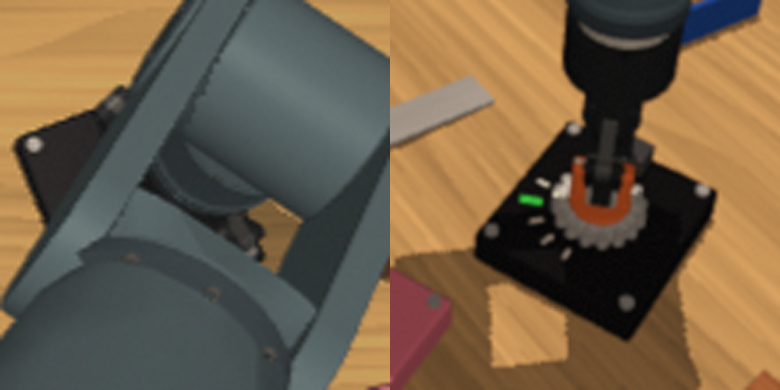

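The resistance jumped from about 0.12 to about 0.2 N·m at 67.5°, which is the third click. The side crop shows the knob still pinched, with the green mark at (531,200) to its left. Handing in.

```bash
python3 -c "
from plant import *
print(sign_off())"
```

```text
the job is handed in; nothing more can be done
None
```

The job is handed in at about 16 s: the mitre arm is released on the green 45° mark (measured within about 0.6°), and the black depth stop's knob is still gripped at the third stop (67.5° turned).

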